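# Fit a coin chute insert under the counter's spring cover

### The arm

A 6-joint arm with a two-finger parallel gripper is mounted at the origin on the work surface. World frame = base frame: x ahead of the robot, y to its left, z up, the work surface at z = 0. Lengths are in mm, angles in rad, forces in N, time in s.
With the tool pointing down it reaches from about 350 to 875 mm from the base axis. Payload 4.2 kg.
Tool frame: the origin (TCP) lies at the very end of the fingers, on their centre line; the grasp point (between the pads) lies 19 mm behind it; z points along the fingers, y is the line along which they close (so a half turn about z gives the same grasp; the last joint's range is limited). The gripper opens to 85 mm and grips with 20 to 120 N. Pads are 22 mm wide; open, the fingers measure 114 mm over their backs; the gripper's body (76 mm by 85 mm) begins 54 mm behind the grasp point. The pads swing forward as they close: fully open they stand 13 mm farther back than shut.
Start: joints at [1.512, 0.385, 0.008, 0, -1.194, -0.259], TCP at [195.266, 593.692, 231.312] pointing down, gripper open.
Joint ranges: [-3.14, 3.14], [-1.21, 2.06], [-1.07, 1.41], [-3.16, 2.05], [-2.99, -0.16], [-3.1, 3.1]. Speed limits (rad/s): [2.79, 2.79, 3.14, 3.14, 3.14, 3.14].

### API

Orientations are given as a unit quaternion [x, y, z, w].
In Python, from bench import arm gives the robot as it stands.
- The arm moves only by the tool servo_tool, never from a script. Its argument "rows" is a list that holds one entry, the list of rows, each a list of 7 numbers: the finger opening in mm, from 0 to 85.4, then the shift along the tool's x, y, z in mm, then the turn, a rotation vector about the tool's x, y, z in rad. A call has 1 to 10 rows; each row is the pose to reach, as a shift and turn from the pose commanded when the call began, along the tool's axes at that moment; what a row does not reach only later rows make up. A row lasts 1/8 s, in which the tool goes at most 62.5 mm and 10.7 degrees, less where a joint would pass 70% of its speed; a pose out of reach is approached as far as the arm can. A call with a gripper value outside its range is refused whole. The fingers move at their own pace and stop on an object; the grip force is fixed at half the most. Time passes only in rows, so rows that repeat a pose let the fingers close. It gives the time, the measured TCP pose, the force, the opening and the grip force at its end, in the units of the state.
- arm.read_state(): the state, without advancing time (a new reading comes with each control period).
- arm.get_image(name): name is "scene" or "top" or "wrist"; returns the picture (384x512x3 uint8, red, green, blue); there is no depth.
- arm.camera_params(name): a dict with "intrinsics" (3x3 intrinsics, pixels), "R" (3x3) and "t" (3): a world point X has camera coordinates R X + t. Camera axes: x right, y down, z forward; pixel columns grow to the right and rows downward; lengths in mm; the calibration is good to about 2 mm. A picture is of the moment at which its call begins: read the wrist's pose just before it. camera_params takes no time and is no camera call; for the wrist camera it gives the pose at the moment of the call.
- arm.job_done(): hands the job in; it is judged then, once.
The state is a dict: "clock": time; "joints": joint angles; "joint_vel": joint speeds; "joint_efforts": joint torques, N m; "position": TCP position; "ee_rot": TCP orientation; "contact_force": force on the tool from outside, world axes, zero at the start; "wrist_torque": the same for the moment, N m; "gripper_width": finger opening in mm; "grasp_force": force on a finger pad.
Only numpy, scipy, OpenCV 4.12 (cv2) and the standard library are available. Lean on these libraries where they do the work, as an engineer would, in place of code of your own. Each camera call takes 0.05 s, during which the arm holds its last target. There are 200 camera calls.

### The job

Fit the bronze coin chute insert into the hand-crank coin counter: press the red thumb bar with one fingertip to hold the spring cover open, and with the other fingertip push the insert along the chute, under the open cover, until it is fully home against the stop. Keep the cover open until the insert is home, then draw the fingers back and let the cover snap shut on it. Only push the insert, never lift it, and leave the crank and the other things on the bench alone.

Things in the scene. Friction and masses are not known exactly. Their poses are not given: they have to be found in the camera images.
- counter: Dark cast-iron hand-crank coin counter, fixed: housing with a round hopper (315 mm high) and a low straight coin chute. Origin on the bench below the chute's centre line, level with the catch of the cover; x along the chute towards the housing (the way the insert is pushed), y across, z up. Hinge, thumb bar and crank are on the -y side. The tall housing begins at x = +95 mm, its 77 mm high throat at +45 mm.
- chute_stop (a point): Middle of the stop face across the chute, on the bed, at x = +45.5 mm in the counter's frame: the insert's nose comes against it. The flat steel bed is 45 mm above the bench and runs from x = -137 mm to here. Guide rails 9 mm high stand beside it, inner faces at y = +-33 mm in front (x below -45 mm), narrowing to +-26.7 mm from x = -6 mm on.
- cover (a joint): Angle of the aluminium spring cover, rad: 0 shut, 0.8 wide open (end stop). Hinge axis parallel to the chute at y = -40.5 mm, 64 mm above the bench. The cover lies over x = -2 to +40 mm, out to y = +31 mm. Pressing the thumb bar opens it, about 5 N to start and 6 to 9 N to hold open. Held at 0.25 to 0.8 the insert passes under. Released, it shuts by itself.
- cover_catch (a point): Lower edge, middle, of the catch that hangs down from the cover's free front corner (x -2 to +2 mm, y +12 to +31 mm). Shut, it reaches 6 mm below the tops of the insert's rails and blocks the way. With the insert home it drops into the notch of the insert and the cover shuts fully; if the insert is short of home it rests on the rail at about 0.12 rad.
- thumb_bar (a point): Middle of the top face of the red thumb bar, 120 x 36 x 3 mm, part of the cover, beside the chute's open front (counter x = -128 to -8 mm). Its length runs parallel to the chute. Cover shut: slopes up outwards at 0.55 rad, centre 20 mm out from the hinge and 76 mm above the bench. Cover open 0.55: level, 64 mm high. A fingertip can slide along it and keep the cover open.
- insert: Bronze coin chute insert, loose, about 0.3 kg, 61 mm long (x), 50 mm wide, on the chute bed in front of the cover, nose (+x end) towards the stop, within 3 degrees of straight. Origin at the centre of its underside, nose 30.5 mm ahead. Side rails 14 mm high; notch in the +y rail 12 mm long, centred 14.5 mm behind the origin. Home, the origin is at x = +15 mm in the counter's frame.
- insert_back (a point): Centre of the back face of the insert's upright faceplate (the face to push), 30.5 mm behind the insert's origin and 30 mm above its underside. The faceplate is 50 mm wide, 6 mm thick, and reaches 46 mm above the underside; a coin slot 32 mm wide goes through it 8 to 14 mm above the underside.
- crank_knob (a point): Middle of the walnut knob of the counter's hand crank, on the housing's -y side; the crank may stand at any angle and must be left as it is.
- lock_a: Chrome lock cylinder standing on its face, 29 mm across, 35 mm high; origin under its centre. Bystander.
- lock_b: A second, equal chrome lock cylinder. Bystander.
- pick_case: Yellow plastic pick case, 80 x 150 x 28 mm, lying flat; origin under its centre. Bystander.
- oak_block: Oak parts block, 75 x 150 x 40 mm, with pins in its holes up to 51 mm high; origin under its centre. Bystander.
- screwdriver: Worn walnut-handled screwdriver, 200 mm long, lying along the oak block. Bystander.
- token_cup: Steel cup with brass tokens, 68 mm across, 55 mm high; origin under its centre. Bystander.
- spare_insert: Steel insert of the same shape as the bronze one, for another coin size, lying on the bench; not to be used. Bystander.
There are look-alikes about, which are no part of the job. There is more than one size of the insert; the job needs the largest.

How it is judged (in metres and radians):
On the way, in this order (a step that is already met when the one before it is completed fails the run):
1. a fingertip on the thumb bar holds the cover open, with the insert still in front of it (value of joint cover above 0.25 rad and contact force between the fingers and cover above 0.5 N and x of insert in the frame of counter below -0.03 m), for 0.2 s.
2. the other fingertip pushes the insert in under the cover, which is still held open (value of joint cover above 0.2 rad and contact force between the fingers and cover above 0.5 N and contact force between the fingers and insert above 0.2 N and x of insert in the frame of counter above -0.022 m), for 0.05 s.
3. the insert is pushed home while the cover is still held open by the thumb bar (value of joint cover above 0.2 rad and contact force between the fingers and cover above 0.5 N and x of insert in the frame of counter above 0.011 m), for 0.1 s.
At the end, for the whole second after the job is handed in: The cover is shut (under 0.06 rad) on the bronze insert, which lies flat on the chute bed, at rest, home against the stop (to within 4.5 mm), and the robot touches nothing (value of joint cover below 0.06 rad and x of insert in the frame of counter between 0.0105 and 0.019 m and y of insert in the frame of counter between -0.005 and 0.005 m and z of insert in the frame of counter between 0.042 and 0.048 m and linear speed of insert below 0.01 m/s).
It fails at once if the cover was let down on the insert before it was home (x of insert in the frame of counter between -0.027 and 0.009 m and value of joint cover below 0.17 rad).
It fails at once if the insert was lifted or tipped (z of insert in the frame of counter above 0.053 m or z of insert in the frame of counter below 0.03 m or angle between insert's own z axis and vertical above 0.25 rad).
It fails at once if something else on the bench was moved by more than 20 mm (distance of any of lock_a, lock_b, pick_case, oak_block, screwdriver, token_cup, spare_insert from where it was at the start of the episode above 0.02 m).
It fails at once if the crank was turned (distance of crank_knob from where it was at the start of the episode above 0.015 m).
It also fails if it takes over 42 s, if anything falls off the work surface, if the arm or the gripper's body presses on something with over 40 N, if the wrist force passes 120 N, or if a joint passes its speed limit or range.

## Working session

There is one attempt and no reset: what is moved stays moved. The work goes in short steps, Python scripts to look and compute and a tool call to move; the robot and the scene stay as the last step left them, time stands still between calls to the robot, and variables do not carry over. Pictures are saved under pics/ and viewed, at most 10 in all, crops included, and the job is handed in when it is done.

Besides the shell and the picture viewer there is one more tool, called after ">>>" as a command line: name --argument value ..., lists and objects as JSON in quotes. servo_tool: Moves the arm, as the interface text tells. Its arguments: {"type":"object","properties":{"rows":{"type":"array"}},"required":["rows"]}

```bash
mkdir -p pics; ls
python3 - <<'E'
from bench import arm
import cv2,numpy as np
for n in("scene","top"):
    cv2.imwrite(f"pics/{n}0.png",arm.get_image(n)[:,:,::-1]); p=arm.camera_params(n); print(n,p)
s=arm.read_state();print({k:np.round(v,3) for k,v in s.items()})
E
```

```text
pics
scene {'intrinsics': array([[458.30468461,   0.        , 251.97199192],
       [  0.        , 458.30468461, 191.0899054 ],
       [  0.        ,   0.        ,   1.        ]]), 'R': array([[-0.43675664,  0.89934138, -0.02070533],
       [ 0.50958688,  0.22837735, -0.82955711],
       [-0.74132641, -0.37286574, -0.55803789]]), 't': array([ 260.30692303, -191.12779542, 1641.12364549])}
top {'intrinsics': array([[349.78815412,   0.        , 249.70781039],
       [  0.        , 349.78815412, 194.19096075],
       [  0.        ,   0.        ,   1.        ]]), 'R': array([[-6.01974024e-04, -9.99997336e-01,  2.22832636e-03],
       [-9.97619796e-01,  4.46892162e-04, -6.89531990e-02],
       [ 6.89520195e-02, -2.26453053e-03, -9.97617407e-01]]), 't': array([ -19.45587124,  587.1717136 , 1035.47793768])}
{'clock': np.float64(0.1), 'joints': array([ 1.512,  0.385,  0.007, -0.   , -1.194, -0.259]), 'joint_vel': array([-0.   , -0.003,  0.005,  0.002, -0.   ,  0.002]), 'joint_efforts': array([-0.0000e+00, -3.9332e+01,  1.8893e+01,  4.1980e+00, -3.0000e-03,
        0.0000e+00]), 'position': array([195.122, 593.226, 230.355]), 'ee_rot': array([ 0.987, -0.158, -0.   ,  0.001]), 'contact_force': array([ 0.714, -0.214, -0.422]), 'wrist_torque': array([ 0.017, -0.053,  0.007]), 'grasp_force': np.float64(0.0), 'gripper_width': np.float64(85.484)}
```

View pics/scene0.png

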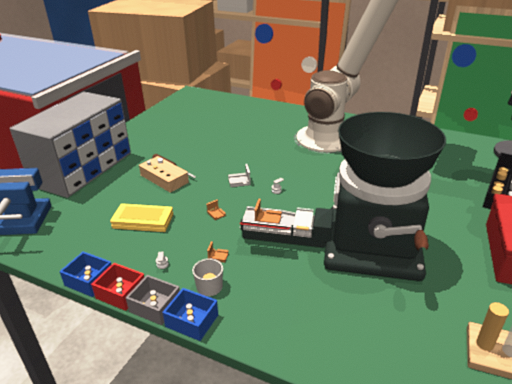

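View pics/top0.png

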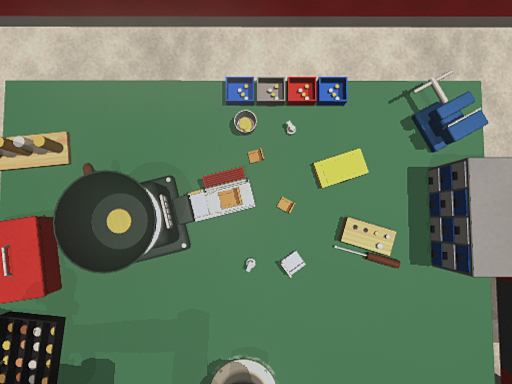

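The scene view shows the counter with the bronze insert on its chute (about 268,213) and the red bar behind it. In the top view the insert is at about (230,198), the thumb bar at (223,177) and the chute runs left and slightly down to the housing.

```bash
cat > h.py <<'E'
import cv2,numpy as np
from scipy.spatial.transform import Rotation as Ro
from bench import arm
def ray(p,px,z):
    K,R,t=p["intrinsics"],p["R"],p["t"]; c=-R.T@t
    d=R.T@np.linalg.inv(K)@[px[0],px[1],1]; return c+d*(z-c[2])/d[2]
def proj(p,X):
    q=p["intrinsics"]@(p["R"]@np.asarray(X,float)+p["t"]); return q[:2]/q[2]
def mask(im,lo,hi,roi=None):
    h=cv2.cvtColor(im,cv2.COLOR_RGB2HSV); m=cv2.inRange(h,np.array(lo),np.array(hi))
    if roi: z=np.zeros_like(m);x0,y0,x1,y1=roi;z[y0:y1,x0:x1]=m[y0:y1,x0:x1];m=z
    return m
def big(m):
    return max(cv2.findContours(m,0,2)[0],key=cv2.contourArea)
E
python3 - <<'E'
from h import *
im=cv2.imread("pics/top0.png")[:,:,::-1].copy();p=arm.camera_params("top")
for nm,lo,hi,z,roi in(("bar",(0,120,50),(6,255,255),76,(190,160,260,195)),("ins",(7,110,70),(20,255,255),60,(190,180,262,220))):
    r=cv2.minAreaRect(big(mask(im,lo,hi,roi)));b=cv2.boxPoints(r)
    print(nm,r);print(np.round([ray(p,q,z) for q in b]),ray(p,r[0],z))
c=im[150:260,150:290];cv2.imwrite("pics/c.png",cv2.resize(c,None,fx=5,fy=5,interpolation=cv2.INTER_CUBIC)[:,:,::-1])
E
```

```text
bar ((223.11766052246094, 176.97059631347656), (11.156637191772461, 41.47359085083008), 75.96376037597656)
[[634. 118.  76.]
 [663.   3.  76.]
 [632.  -5.  76.]
 [603. 110.  76.]] [632.84963161  56.59129956  76.        ]
ins ((229.8823699951172, 197.5294189453125), (16.97749137878418, 20.372989654541016), 75.96376037597656)
[[592.  73.  60.]
 [606.  15.  60.]
 [558.   3.  60.]
 [544.  60.  60.]] [574.73046418  37.86984723  60.        ]
```

View pics/c.png

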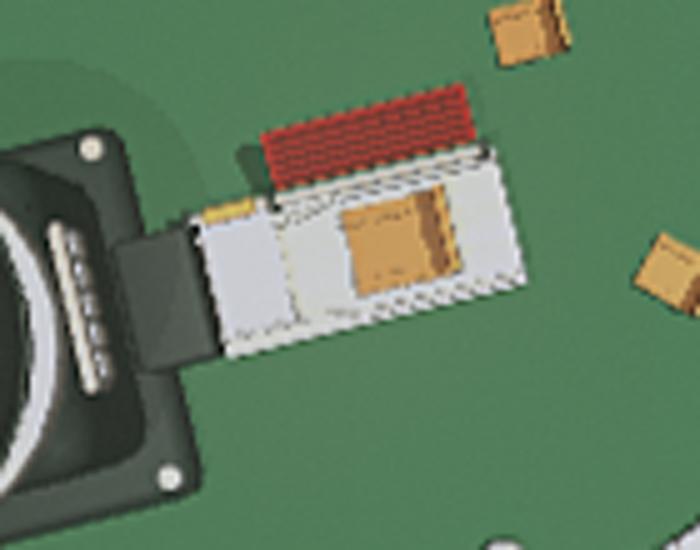

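The bar edges give the counter's x direction as about (-0.245, 0.970) in world, with its origin near (557,108). The insert sits at counter x of about -72 mm. I'll go up and around on the base side of the hopper.

>>> servo_tool --rows '[[[85,0,0,-60,0,0,0],[85,0,0,-120,0,0,0],[85,20,20,-180,0,0,0],[85,60,60,-200,0,0,0],[85,100,100,-200,0,0,0],[85,140,140,-200,0,0,0],[85,180,185,-200,0,0,0],[85,230,230,-200,0,0,0],[85,230,230,-200,0,0,0],[85,230,230,-200,0,0,0]]]'

```text
clock: 1.35
position: [341.9, 303.1, 431.1]
ee_rot: [0.987, -0.159, -0.0, -0.0]
contact_force: [-0.4, 1.0, 0.2]
gripper_width: 85.5
grasp_force: 0.0
```

```bash
cat >> h.py <<'E'
O=np.array([557.5,107.8,0]); TH=np.radians(104.04)
cx=np.array([np.cos(TH),np.sin(TH),0]); cy=np.array([-np.sin(TH),np.cos(TH),0])
def W(x,y,z): return O+x*cx+y*cy+[0,0,z]
def C(w): d=np.asarray(w)-O; return np.array([d@cx,d@cy,d[2]])
def goal(x,y,z):
    s=arm.read_state(); R=Ro.from_quat(s["ee_rot"])
    G=Ro.from_matrix(np.c_[-cx,cy,[0,0,-1]])
    print("now",C(s["position"]).round(1),"F",np.round(s["contact_force"],1),"t",s["clock"],"w",s["gripper_width"])
    print("shift",R.inv().apply(W(x,y,z)-s["position"]).round(1),"turn",(R.inv()*G).as_rotvec().round(3))
E
python3 -c "
from h import *
goal(-140,0,300)"
```

```text
now [241.8 161.8 431.1] F [-0.4  1.   0.2] t 1.35 w 85.46253463404115
shift [340.8 236.2 130.9] turn [0.    0.    1.007]
```

>>> servo_tool --rows '[[[85,40,40,0,0,0,0.15],[85,80,80,0,0,0,0.32],[85,120,110,0,0,0,0.48],[85,170,140,0,0,0,0.64],[85,220,170,0,0,0,0.8],[85,270,200,40,0,0,1.007],[85,320,230,90,0,0,1.007],[60,341,236,131,0,0,1.007],[46,341,236,131,0,0,1.007],[46,341,236,131,0,0,1.007]]]'

```text
clock: 2.6
position: [592.7, -26.4, 300.0]
ee_rot: [0.789, -0.614, -0.0, 0.0]
contact_force: [0.6, 0.1, -0.0]
gripper_width: 46.0
grasp_force: 0.0
```

Run:
```python
from h import *
s=arm.read_state();p=arm.camera_params("wrist");im=arm.get_image("wrist")
np.savez("w1.npz",im=im,**p)
cv2.imwrite("pics/w1.png",im[:,:,::-1]);print("cam at",C(-p["R"].T@p["t"]).round(),p["R"].round(2))
goal(-118,-32,110)
for X in ((-41.5,0,45),(-102.5,0,91),(-8,-60.5,76)): print(X,proj(p,W(*X)).round())
```

```text
cam at [-206.   -2.  442.] [[-0.97 -0.25  0.  ]
 [-0.24  0.94  0.26]
 [-0.07  0.25 -0.97]]
now [-138.5   -1.8  301.5] F [0.3 0.2 0.8] t 2.65 w 46.01846157618844
shift [-20.6 -29.9 191.6] turn [-0.002 -0.001  0.003]
(-41.5, 0, 45) [250. 237.]
(-102.5, 0, 91) [250. 201.]
(-8, -60.5, 76) [198. 274.]
```

View pics/w1.png

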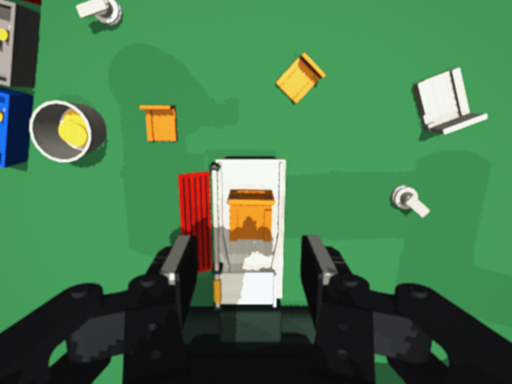

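The wrist view shows the bar at columns 180-212 and rows 172-272, the insert at columns 229-274 and rows 190-241, and the chute's front edge at row 158. Next I'll measure these.

Run:
```python
from h import *
d=np.load("w1.npz");im=d["im"];p={k:d[k] for k in("intrinsics","R","t")}
m=mask(im,(7,130,70),(20,255,255),(222,180,282,250));c=big(m)[:,0,:]
top=c[c[:,1]<=c[:,1].min()+2];print("ins bbox",c.min(0),c.max(0))
for q in((c[:,0].min(),c[:,1].min()),(c[:,0].max(),c[:,1].min())): print("plate top back",C(ray(p,q,91)).round(1))
r=cv2.minAreaRect(big(m)); print(r)
n=c[c[:,1]>=c[:,1].max()-2]; print("nose",[C(ray(p,q,50)).round(1) for q in (n[n[:,0].argmin()],n[n[:,0].argmax()])])
b=cv2.minAreaRect(big(mask(im,(0,150,90),(6,255,255),(172,160,218,236))));bp=cv2.boxPoints(b)
print("bar",b);print(np.round([C(ray(p,q,85 if q[0]<195 else 67)) for q in bp],1))
for q in((216,158),(285,160)): print("chute front z45/54",C(ray(p,q,45)).round(1),C(ray(p,q,54)).round(1))
```

```text
ins bbox [228 190] [273 240]
plate top back [-114.   -23.1   91. ]
plate top back [-114.1   24.3   91. ]
((250.5, 215.0), (50.0, 45.0), 90.0)
nose [array([-40.1, -23.9,  50. ]), array([-40.2,  25. ,  50. ])]
bar ((194.76296997070312, 204.07522583007812), (63.39124298095703, 30.474157333374023), 86.93350982666016)
[[-130.6  -76.2   85. ]
 [-128.7  -46.1   67. ]
 [ -53.6  -44.2   67. ]
 [ -58.9  -76.1   85. ]]
chute front z45/54 [-140.4  -39.3   45. ] [-141.8  -38.4   54. ]
chute front z45/54 [-138.2   40.9   45. ] [-139.7   40.    54. ]
```

```bash
sed -i 's/^O=.*/O=np.array([558.0,105.9,0])/' h.py; sed -i 's/; TH=/\nTH=/' h.py; grep -q '^TH' h.py || sed -i '/^O=/a TH=np.radians(104.04)' h.py; python3 -c "
from h import *
goal(-118,-30,95)"
```

```text
now [-136.6   -1.8  301.5] F [0.3 0.2 0.8] t 2.65 w 46.01846157618844
shift [-18.6 -27.9 206.6] turn [-0.002 -0.001  0.003]
```

>>> servo_tool --rows '[[[46,-10,-15,50,0,0,0.003],[46,-19,-28,100,0,0,0.003],[46,-19,-28,150,0,0,0.003],[46,-19,-28,190,0,0,0.003],[46,-19,-28,206,0,0,0.003],[46,-19,-28,206,0,0,0.003],[46,-19,-28,206,0,0,0.003]]]'

```text
clock: 3.52
position: [616.3, -1.6, 97.0]
ee_rot: [0.788, -0.616, 0.002, -0.002]
contact_force: [0.2, -0.3, -0.1]
gripper_width: 46.3
grasp_force: 0.0
```

Run:
```python
from h import *
goal(-118,-30,70)
im=arm.get_image("wrist");sc=arm.get_image("scene")
cv2.imwrite("pics/w2.png",np.hstack([cv2.resize(im[180:384,130:380],(500,408)),cv2.resize(sc[140:290,220:330],(299,408))])[:,:,::-1])
```

```text
now [-118.4  -30.5   97. ] F [ 0.2 -0.3 -0.1] t 3.525 w 46.288220459795454
shift [-0.4  0.6 27. ] turn [-0.005 -0.001 -0.001]
```

View pics/w2.png

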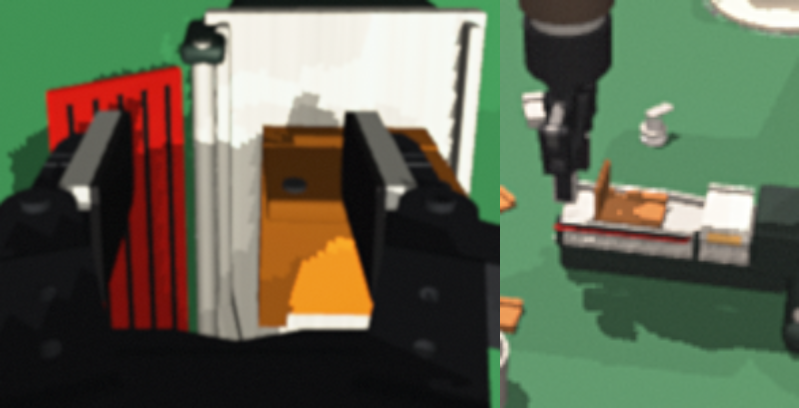

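The wrist crop shows the left finger above the red bar and the right finger above and behind the faceplate. The scene crop shows the finger behind the plate and clear of it. I'll press down now.

>>> servo_tool --rows '[[[46,0,0,8,0,0,0],[46,0,0,14,0,0,0],[46,0,0,18,0,0,0],[46,0,0,22,0,0,0],[46,0,0,22,0,0,0]]]'

```text
clock: 4.25
position: [614.8, -2.2, 72.6]
ee_rot: [0.788, -0.616, 0.0, 0.0]
contact_force: [-1.3, 0.2, 3.3]
gripper_width: 46.1
grasp_force: 1.7
```

>>> servo_tool --rows '[[[46,0,0,3,0,0,0],[46,0,0,6,0,0,0],[46,0,0,9,0,0,0],[46,0,0,11,0,0,0],[46,0,0,11,0,0,0],[46,0,0,11,0,0,0]]]'

```text
clock: 5.0
position: [617.6, -1.5, 63.2]
ee_rot: [0.788, -0.616, 0.003, -0.003]
contact_force: [1.0, 1.2, 5.4]
gripper_width: 46.0
grasp_force: 2.8
```

Run:
```python
from h import *
goal(-26,-30,62)
im=arm.get_image("wrist");sc=arm.get_image("scene")
cv2.imwrite("pics/w3.png",np.hstack([cv2.resize(im[180:384,130:380],(500,408)),cv2.resize(sc[140:290,220:330],(299,408))])[:,:,::-1])
```

```text
now [-118.7  -31.7   63.2] F [1.  1.2 5.4] t 5.0 w 45.954720977356395
shift [-92.6   1.8   1.1] turn [-0.007 -0.001 -0.001]
```

View pics/w3.png

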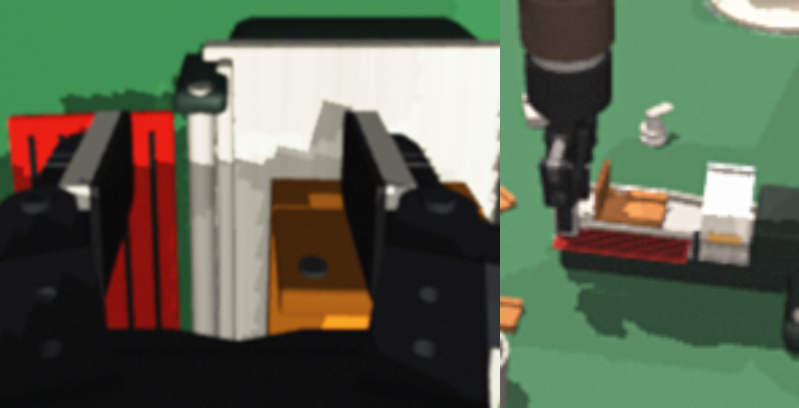

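The cover is open, the bar finger is pressing with 5.4 N, and the insert is still in front of the cover. I'll go 2 mm deeper and start pushing.

>>> servo_tool --rows '[[[46,0,0,2,0,0,0],[46,0,0,2,0,0,0],[46,-5,0,2,0,0,0],[46,-10,0,2,0,0,0],[46,-15,0,2,0,0,0],[46,-20,0,2,0,0,0],[46,-25,0,2,0,0,0],[46,-30,0,2,0,0,0],[46,-35,0,2,0,0,0],[46,-35,0,2,0,0,0]]]'

```text
clock: 6.35
position: [608.6, 30.7, 61.5]
ee_rot: [0.788, -0.616, 0.003, -0.001]
contact_force: [0.6, -5.8, 7.3]
gripper_width: 45.5
grasp_force: 4.2
```

Run:
```python
from h import *
goal(-26,-30,61)
im=arm.get_image("wrist");sc=arm.get_image("scene")
cv2.imwrite("pics/w4.png",np.hstack([cv2.resize(im[180:384,130:380],(500,408)),cv2.resize(sc[140:290,220:330],(299,408))])[:,:,::-1])
```

```text
now [-85.2 -30.9  61.5] F [ 0.6 -5.8  7.3] t 6.35 w 45.489853948429754
shift [-59.2   0.9   0.3] turn [-0.005 -0.002 -0.001]
```

View pics/w4.png

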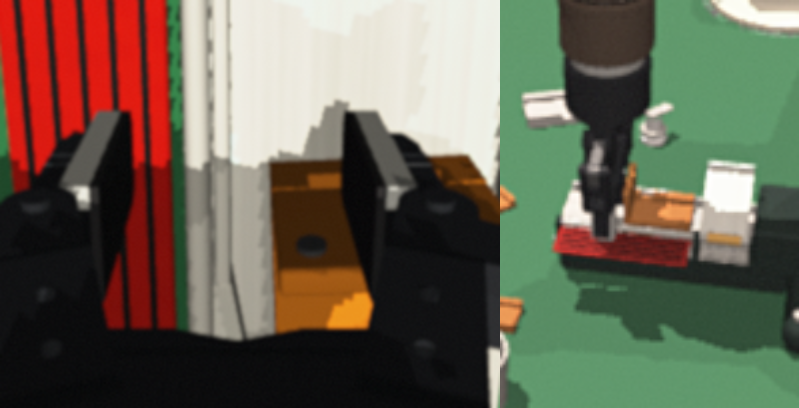

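The insert is moving ahead of the right finger and the cover is well open. Pushing on.

>>> servo_tool --rows '[[[46,-5,0,0,0,0,0],[46,-10,0,0,0,0,0],[46,-15,0,0,0,0,0],[46,-20,0,0,0,0,0],[46,-25,0,0,0,0,0],[46,-30,0,0,0,0,0],[46,-35,0,0,0,0,0],[46,-40,0,0,0,0,0],[46,-45,0,0,0,0,0],[46,-45,0,0,0,0,0]]]'

```text
clock: 7.7
position: [597.6, 74.4, 61.5]
ee_rot: [0.788, -0.616, 0.002, -0.001]
contact_force: [1.9, -5.3, 8.7]
gripper_width: 45.7
grasp_force: 4.6
```

>>> servo_tool --rows '[[[46,-3,0,0,0,0,0],[46,-6,0,0,0,0,0],[46,-9,0,0,0,0,0],[46,-11,0,0,0,0,0],[46,-11,0,0,0,0,0]]]'

```text
clock: 8.32
position: [595.0, 84.7, 61.5]
ee_rot: [0.788, -0.616, 0.002, -0.001]
contact_force: [2.1, -7.3, 7.5]
gripper_width: 46.0
grasp_force: 4.9
```

Run:
```python
from h import *
goal(-26,-30,61)
im=arm.get_image("top");sc=arm.get_image("scene")
cv2.imwrite("pics/w5.png",np.hstack([cv2.resize(im[160:230,180:266],(500,408),interpolation=2),cv2.resize(sc[140:290,220:330],(299,408))])[:,:,::-1])
```

```text
now [-29.6 -30.7  61.5] F [ 2.1 -7.3  7.5] t 8.325 w 45.95713645732385
shift [-3.6  0.7  0.5] turn [-0.004 -0.002 -0.002]
```

View pics/w5.png

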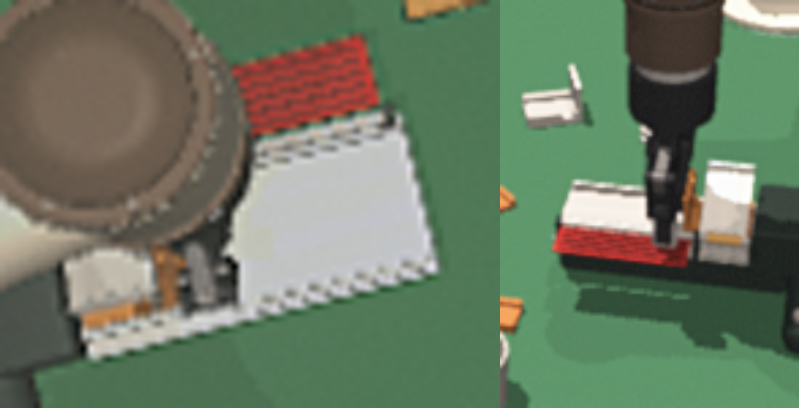

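The insert is under the open cover with its faceplate just in front of it. I'll do the last few millimetres in small steps and watch for the stop force.

>>> servo_tool --rows '[[[46,-1.5,0,0,0,0,0],[46,-3,0,0,0,0,0],[46,-4,0,0,0,0,0],[46,-4,0,0,0,0,0]]]'

```text
clock: 8.93
position: [594.3, 88.5, 62.0]
ee_rot: [0.788, -0.616, 0.002, -0.001]
contact_force: [1.9, -7.9, 4.6]
gripper_width: 46.4
grasp_force: 4.6
```

>>> servo_tool --rows '[[[46,-1,0,0.5,0,0,0],[46,-2,0,1,0,0,0],[46,-3,0,1,0,0,0],[46,-3,0,1,0,0,0]]]'

```text
clock: 9.43
position: [594.1, 88.9, 62.4]
ee_rot: [0.788, -0.616, 0.003, -0.0]
contact_force: [2.7, -16.6, 8.6]
gripper_width: 45.9
grasp_force: 9.2
```

>>> servo_tool --rows '[[[46,-1,0,0,0,0,0],[46,-2,0,0,0,0,0],[46,-2,0,0,0,0,0],[46,-2,0,0,0,0,0]]]'

```text
clock: 9.93
position: [593.7, 89.2, 62.6]
ee_rot: [0.788, -0.615, 0.004, 0.001]
contact_force: [3.9, -23.4, 11.3]
gripper_width: 46.3
grasp_force: 12.9
```

Run:
```python
from h import *
goal(-26,-30,61)
p=arm.camera_params("scene");im=arm.get_image("scene")
for x in(15-30.5,15-24.5): print(x,proj(p,W(x,25,91)).round(1),proj(p,W(x,-25,91)).round(1))
m=mask(im,(7,110,50),(20,255,255),(270,185,325,240));print(cv2.boundingRect(big(m)))
cv2.imwrite("pics/w6.png",cv2.resize(im[170:250,260:340],(600,600),interpolation=2)[:,:,::-1])
```

```text
now [-24.9 -30.6  62.6] F [  3.9 -23.4  11.3] t 9.925 w 46.26368867912935
shift [1.1 0.6 1.6] turn [-0.003 -0.008  0.   ]
-15.5 [291.4 201.6] [288.7 213.2]
-9.5 [293.8 201.9] [291.1 213.5]
(289, 202, 6, 23)
```

View pics/w6.png

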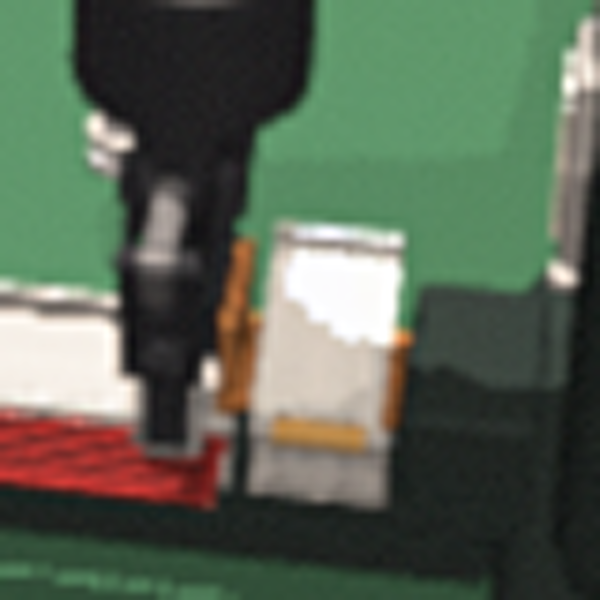

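The insert is home: its nose shows past the cover at the throat, the push force rises with no more travel, and the faceplate is where predicted. I'll draw back first to unload the push, then lift away.

>>> servo_tool --rows '[[[46,5,0,0,0,0,0],[46,10,0,0,0,0,0],[46,16,0,0,0,0,0],[46,18,0,0,0,0,0],[46,18,0,-10,0,0,0],[46,18,0,-25,0,0,0],[46,20,0,-60,0,0,0],[46,40,0,-120,0,0,0],[46,60,0,-170,0,0,0],[46,60,0,-170,0,0,0]]]'

```text
clock: 11.22
position: [607.0, 35.5, 233.8]
ee_rot: [0.787, -0.617, 0.003, -0.003]
contact_force: [1.1, 0.7, 0.4]
gripper_width: 46.3
grasp_force: 0.0
```

Run:
```python
from h import *
goal(-26,-30,61)
im=arm.get_image("scene")
cv2.imwrite("pics/w7.png",cv2.resize(im[170:250,240:340],(750,600),interpolation=2)[:,:,::-1])
```

```text
now [-80.2 -30.4 233.8] F [1.1 0.7 0.4] t 11.225 w 46.30176695174062
shift [-54.3   2.3 172.7] turn [-0.009 -0.001 -0.004]
```

View pics/w7.png

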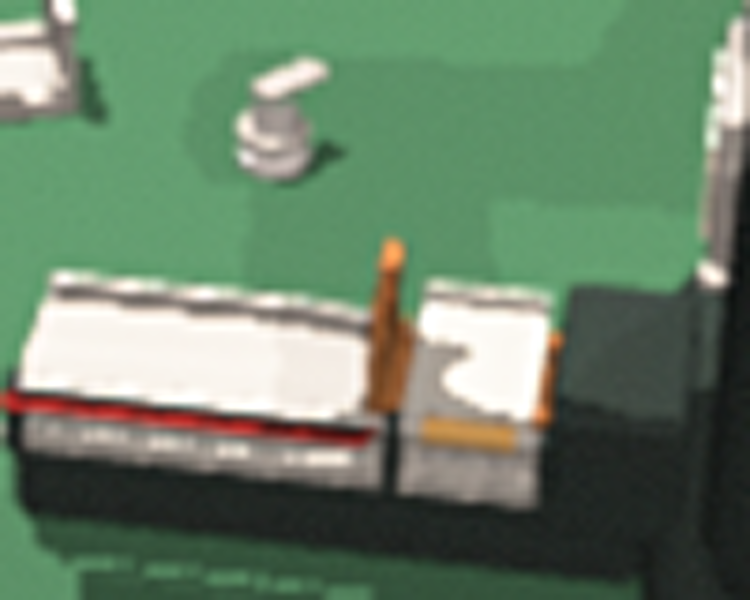

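The cover is shut flat over the insert, the red bar is back at its full slope, and the arm is clear.

```bash
python3 -c "
from bench import arm
print(arm.job_done())"
```

```text
the job is handed in; nothing more can be done
None
```

The bronze insert was pushed fully home with the cover held open, the cover then shut flat on it, the arm is clear, and I handed the job in at about 11 s; the hand-in call returned no verdict.

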